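Load the sample carrier and hold the chamber lid half open

ROBOT

A 6-joint arm with a two-finger parallel gripper is mounted at the origin on the work surface. World frame = base frame: x ahead of the robot, y to its left, z up, the work surface at z = 0. Lengths are in m, angles in degrees, forces in N, time in s.
With the tool pointing down it reaches from about 0.3 to 0.775 m from the base axis. Payload 14.6 kg.
Tool frame: the origin (TCP) lies at the very end of the fingers, on their centre line; the grasp point (between the pads) lies 19 mm behind it; z points along the fingers, y is the direction in which the jaws open and shut (so a half turn about z gives the same grasp; the last joint's range is limited). The gripper opens to 85 mm and grips with 20 to 120 N. Pads are 22 mm wide; open, the fingers measure 114 mm over their backs; the gripper's body (76 mm by 85 mm) begins 54 mm behind the grasp point. The pads swing forward as they close: fully open they stand 13 mm farther back than shut.
Start: joints at [67.059, 17.183, 87.147, -0, 75.671, -3.816], TCP at [0.18, 0.52, 0.231] pointing down, gripper open.
Joint ranges: [-173.82, 173.82], [-45.26, 126.66], [13.44, 144.39], [-59.66, 239.66], [0, 175.72], [-146.38, 146.38]. Speed limits (degrees/s): [127.2, 127.2, 147.25, 180, 180, 180].

INTERFACE

Orientations are given as a 3x3 rotation matrix whose columns are the frame's x, y, z axes.
In Python, from plant import monitor, optics, sign_off gives the robot as it stands.
- The arm moves only by the tool play_rows, never from a script. Its arguments are lists of equal length, an entry for each row: "angular": the turn, a rotation vector about the tool's x, y, z in rad, a list of three; "linear": the shift along the tool's x, y, z in cm, a list of three; "gripper": the opening in per cent of the stroke, from 0 (shut) to 100 (fully open). A call has 1 to 20 rows; each row shifts and turns the commanded pose from where the row before left it, along the tool's axes as they then stand; what a row does not reach is not made up. A row lasts 1/12 s, in which the tool goes at most 41.7 mm and 7.16 degrees, less where a joint would pass 70% of its speed; a pose out of reach is approached as far as the arm can. A call with a gripper value outside its range is refused whole. The fingers move at their own pace and stop on an object; "newtons" is the grip in N (left out, the last holds). Time passes only in rows, so rows that do not move let the fingers close. It gives the time, the measured TCP pose, the force and the opening at its end, in the units of the state.
- monitor.get_obs(): the state, without advancing time (a new reading comes with each control period).
- optics.capture(name): name is "scene" or "top" or "wrist"; returns a dict with "frame" (480x640x3 uint8, red, green, blue), "camera_matrix" (3x3 intrinsics, pixels), "position" and "orientation" of the camera in the world. Camera axes: x right, y down, z forward; pixel columns grow to the right and rows downward; lengths in m; the calibration is good to about 2 mm. A picture is of the moment at which its call begins. There is no depth.
- sign_off(): hands the job in, once; it reports no verdict.
The state is a dict: "time_s": time; "q": joint angles; "qd": joint speeds; "effort": joint torques, N m; "tool_pos": TCP position; "orientation": TCP orientation; "contact_force": force on the tool from outside, world axes, zero at the start; "torque": the same for the moment, N m; "opening": finger opening in m.
Only numpy, scipy, OpenCV 4.12 (cv2) and the standard library are available. Lean on these libraries where they do the work, as an engineer would, in place of code of your own. Each camera call takes 0.05 s, during which the arm holds its last target. There are 200 camera calls.

TASK

Get the samples ready for conditioning: stand the two steel sample cells fully down in the pockets of the carrier plate that match their shapes and let go of them. Then raise the chamber's lid by its handle bar to 45 degrees and keep holding it there, steady, so that a colleague can put the carrier in: the lid falls shut if released, so finish while still holding it. Leave everything else on the bench where it stands.

Things in the scene. Friction and masses are not known exactly. Their poses are not given: they have to be found in the camera images.
- cell_round: round sample cell, plain steel, standing upright: body 44 mm in diameter from the base to 66 mm up, then a narrower round cap 30 mm in diameter to 80 mm; about 0.25 kg. Origin at the centre of its underside, z up. It and the flat cell stand in the two spots in front of the carrier, either way round
- cell_flat: flat sample cell, plain steel, standing upright: rounded block 28 mm (its x) by 56 mm (its y) by 70 mm tall, with a small round stub 20 mm in diameter and 10 mm high on top; about 0.25 kg. Origin at the centre of its underside, z up; may be turned to any yaw (half a turn makes no difference)
- carrier: fixed aluminium carrier plate on the bench, 100 mm (its x) by 190 mm (its y) by 24 mm thick, turned to any yaw; origin at the centre of its underside, z up. It has two pockets 18 mm deep (pocket floor 6 mm above the bench), 90 mm apart along its y: a round one and an oblong one
- carrier_hole0 (a point): centre of the mouth of the round pocket, 24 mm above the bench; pocket 51 mm in diameter, for the round cell; at +45 mm along the carrier's y
- carrier_hole1 (a point): centre of the mouth of the oblong pocket, 24 mm above the bench; pocket 35 mm along the carrier's x by 64 mm along its y, for the flat cell; at -45 mm along the carrier's y
- chamber: fixed grey open-topped conditioning chamber, 180 mm deep (its x) by 240 mm wide (its y) by 115 mm tall, its front towards the robot (its -x), with a control housing 70 mm deep, 105 mm tall, behind it; origin under the centre of the open-topped part
- lid (a joint): angle of the chamber's lid in rad: 0 shut (level), grows as its front edge rises, stop at 1.35; 45 degrees is 0.785. A light spring and the lid's weight (about 0.5 kg) always pull it shut: it stays nowhere by itself, and takes about 3 to 4 N at the bar to lift and hold
- lid_hinge (a point): middle of the lid's hinge line, along the rear top edge of the open-topped part: 115 mm above the bench, 90 mm behind the chamber's origin. The hinge line runs along the chamber's y
- lid_bar (a point): middle of the lid's handle: a round bar 10 mm in diameter and 120 mm long, parallel to the hinge, carried by two side arms 50 mm in front of the lid's front edge and of the chamber's front wall (free gap of 45 mm between bar and wall, open below). 230 mm from the hinge line, 6 mm above it when shut (121 mm above the bench). The lid is a steel plate 12 mm thick, 180 by 240 mm
- paper_cup: plain open cardboard cup, 76 mm across the rim, 90 mm tall; origin at the centre of its underside; stands to the left, near the robot. Leave alone
- beaker: open glass beaker, 68 mm across, 80 mm tall; origin at the centre of its underside; stands beyond the gap between chamber and carrier. Leave alone
- flask: closed clear plastic bottle, 68 mm across, 170 mm tall; origin at the centre of its underside; stands to the right of the chamber. Leave alone
- screwdriver: screwdriver lying flat to the left of the cells, 200 mm long and 26 mm thick; origin under its middle. Leave alone
- weight: brass knobbed weight, 34 mm across, 40 mm tall; origin at the centre of its underside; near the robot, in the middle. Leave alone
- roll: upright white paper roll, 110 mm across, 110 mm tall; origin at the centre of its underside; at the back left. Leave alone
- wrench: flat wrench lying at the front right. Leave alone; origin under its middle
Mind the look-alikes: they are no part of the job. What is shaped like the cell_round but orange is not meant.

How it is judged:
By the outcome, as a careful person would: the job done as asked, in the order asked, and still so for the second after the job is handed in, while the arm keeps its last pose, push and grip.
It also fails if it takes over 70 s, if anything falls off the work surface, if the arm or the gripper's body presses on something with over 40 N, if the wrist force passes 120 N, or if a joint passes its speed limit or range.

## Working session

There is one attempt and no reset: what is moved stays moved. The work goes in short steps, Python scripts to look and compute and a tool call to move; the robot and the scene stay as the last step left them, time stands still between calls to the robot, and variables do not carry over. Pictures are saved under pics/ and viewed, about 8 in all and at most 12, crops included, and the job is handed in when it is done.

Besides the shell and the picture viewer there is one more tool, called after "Request:" by a JSON object that holds its "method" and its "body", one argument or row to a line. play_rows: Moves the arm, as the interface text tells. Its arguments: {"type":"object","properties":{"angular":{"type":"array","items":{"type":"array","items":{"type":"number"}}},"linear":{"type":"array","items":{"type":"array","items":{"type":"number"}}},"gripper":{"type":"array","items":{"type":"number"}},"newtons":{"type":"number"}},"required":["angular","linear","gripper"]}

```bash
ls; mkdir -p pics
cat > h.py <<'E'
import numpy as np, cv2
from plant import monitor, optics, sign_off
def cap(n,f):
    c=optics.capture(n); cv2.imwrite(f'pics/{f}.png',cv2.cvtColor(c['frame'],cv2.COLOR_RGB2BGR))
    np.savez(f'{f}.npz',K=c['camera_matrix'],p=c['position'],R=c['orientation']); return c
def ray(f,u,v,z):
    d=np.load(f'{f}.npz'); r=d['R']@np.linalg.solve(d['K'],[u,v,1]); p=d['p']; return p+r*(z-p[2])/r[2]
def proj(f,P):
    d=np.load(f'{f}.npz'); c=d['K']@(d['R'].T@(np.array(P)-d['p'])); return c[:2]/c[2]
def crop(f,x0,y0,x1,y1,s,o):
    im=cv2.imread(f'pics/{f}.png')[y0:y1,x0:x1]; cv2.imwrite(f'pics/{o}.png',cv2.resize(im,None,fx=s,fy=s,interpolation=cv2.INTER_CUBIC))
E
python3 - <<'E'
from h import *
for n in('scene','top'):
    c=cap(n,n+'0'); print(n,c['position'],c['orientation'],c['camera_matrix'])
print(monitor.get_obs())
E
```

```text
pics
scene [0.87295914 0.52938798 1.04380222] [[-0.86837386  0.40605709 -0.28468312]
 [ 0.49587831  0.71748993 -0.48919617]
 [ 0.0056157  -0.56597335 -0.82440441]] [[490.00269712   0.         320.63815622]
 [  0.         490.00269712 244.68705834]
 [  0.           0.           1.        ]]
top [ 0.40110076 -0.03387918  1.33492501] [[-0.02506711 -0.99373322  0.10893087]
 [-0.99965824  0.02572589  0.00464637]
 [-0.00741959 -0.10877717 -0.99403847]] [[474.06613224   0.         319.80220829]
 [  0.         474.06613224 239.34007622]
 [  0.           0.           1.        ]]
{'time_s': 0.1, 'q': array([ 6.70586833e+01,  1.72118350e+01,  8.71759871e+01,  1.20331566e-03,
        7.56704444e+01, -3.81640573e+00]), 'qd': array([-0.03302847, -0.05623729, -0.04380397, -0.10659163,  0.01723785,
        0.04355391]), 'effort': array([ 2.03155854e-03, -5.44374526e+01, -3.62370157e+01, -1.79290447e-05,
        3.06974063e-03,  5.79598577e-05]), 'tool_pos': array([0.18011861, 0.51945407, 0.23078948]), 'orientation': array([[-9.44804831e-01,  3.27633423e-01, -4.15131486e-04],
       [ 3.27633674e-01,  9.44804378e-01, -9.28576420e-04],
       [ 8.79853748e-05, -1.01333454e-03, -9.99999483e-01]]), 'contact_force': array([ 0.09991608,  0.46943612, -0.66285975]), 'torque': array([-0.00551865, -0.01727959,  0.04592019]), 'opening': 0.0855102210534459}
```

View pics/top0.png

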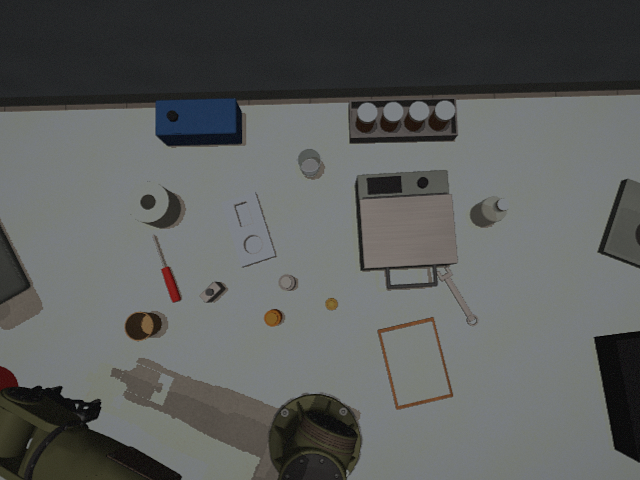

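View pics/scene0.png

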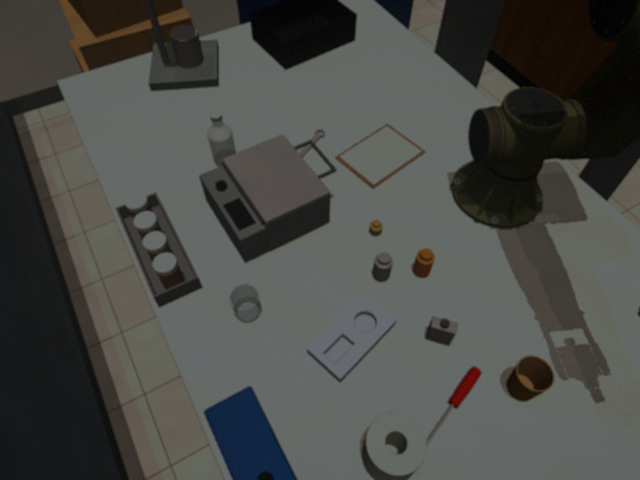

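The top view shows the steel round cell at (288,282), with the orange look-alike at (273,317) and the brass weight at (331,303). The flat cell is at (212,291). The carrier's round pocket is at (253,244) and its oblong one at (243,213). The lid bar is near (411,287). I choose the grey cell at (288,282) and will check it in a close crop.

Run:
```python
from h import *
crop('top0',190,185,320,325,4.2,'c1')
crop('top0',345,160,475,300,4.2,'c2')
a=cv2.imread('pics/c1.png');b=cv2.imread('pics/c2.png');h=min(len(a),len(b))
```

```text
(no output)
```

View pics/c1.png

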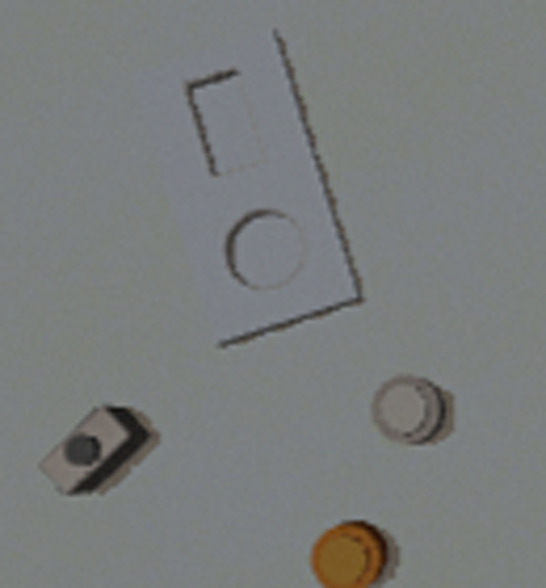

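View pics/c2.png

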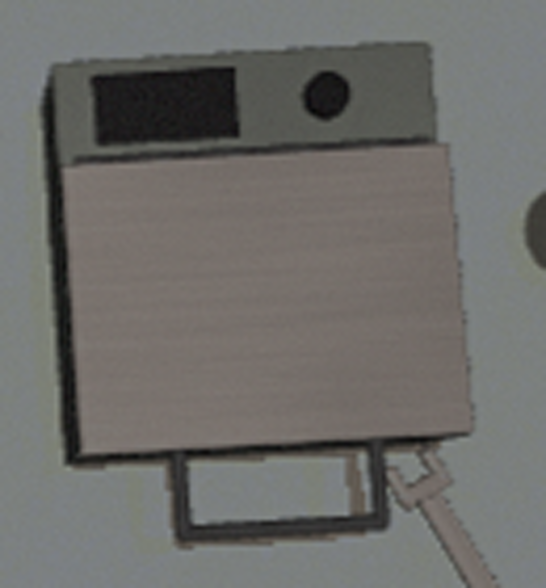

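Run:
```python
from h import *
C1=lambda u,v,z:ray('top0',190+(u+.5)/4.2-.5,185+(v+.5)/4.2-.5,z)
C2=lambda u,v,z:ray('top0',345+(u+.5)/4.2-.5,160+(v+.5)/4.2-.5,z)
ang=lambda a,b:np.degrees(np.arctan2(*(b-a)[[1,0]]))
rp=C1(265.5,249.5,.024); ob=C1(226,123,.024)
print('round pocket',rp,'oblong',ob,'d',np.linalg.norm(rp-ob),'yaxis',ang(ob,rp))
e=[C1(276,30,.024),C1(362,300,.024),C1(219,347,.024)]
print('edge len',np.linalg.norm(e[0]-e[1]),ang(e[0],e[1]),np.linalg.norm(e[2]-e[1]),ang(e[1],e[2]), 'ctr',(e[0]+e[2])/2)
print('pocket side',ang(C1(188,86,.024),C1(213,175,.024)))
print('round',C1(408,409,.08))
f=[C1(*p,.07) for p in((40,465),(103,404),(68,493))]
print('flat stub',C1(82,450,.08),'long',np.linalg.norm(f[1]-f[0]),ang(f[0],f[1]),'mid',(f[1]+f[2])/2)
L=[C2(*p,.127) for p in((80,457),(470,434),(447,143),(65,166))]
print('lid',[np.linalg.norm(L[i]-L[i-1]) for i in range(4)],ang(L[1],L[0]),ang(L[2],L[3]),'ctr',sum(L)/4)
a,b=C2(178,532,.121),C2(388,522,.121);print('bar',a,b,(a+b)/2,np.linalg.norm(a-b),ang(b,a))
print('screwdriver',ray('top0',178,299,.013),'orange',ray('top0',273,317,.08),'weight',ray('top0',331,303,.04),'wrench',ray('top0',445,275,.0))
# check in scene view
for P in (np.r_[C1(408,409,.08)],C1(82,450,.08),rp,ob,(a+b)/2): print(proj('scene0',P))
crop('scene0',290,240,480,390,4,'s1')
```

```text
round pocket [0.53647587 0.15881299 0.024     ] oblong [0.62195961 0.18436023 0.024     ] d 0.0892195661188968 yaxis -163.36095771374332
edge len 0.1909357951128615 -163.27070214404412 0.09895437282558323 106.80974005009317 ctr [0.57843995 0.17021841 0.024     ]
pocket side -164.89939826013565
round [0.42768568 0.06197236 0.08      ]
flat stub [0.40721838 0.26704905 0.08      ] long 0.054713610490669404 -46.837686981778035 mid [0.40822029 0.26720399 0.07      ]
lid [np.float64(0.17917213930410977), np.float64(0.23661332588257944), np.float64(0.17941618902964812), np.float64(0.2355376829736834)] 91.916142172582 91.97918744173579 ctr [ 0.54973467 -0.25444385  0.127     ]
bar [ 0.40951328 -0.19620699  0.121     ] [ 0.41234323 -0.32353852  0.121     ] [ 0.41092826 -0.25987275  0.121     ] 0.12736297314180797 91.2731905189467
screwdriver [0.38975547 0.36959802 0.013     ] orange [0.33732669 0.09960545 0.08      ] weight [ 0.36887644 -0.05379004  0.04      ] wrench [ 0.4377392  -0.37608739  0.        ]
[384.32674714 257.17759472]
[445.49015888 322.74656999]
[365.66065484 321.2537886 ]
[339.28810972 347.90624117]
[322.42280564 155.90992258]
```

View pics/s1.png

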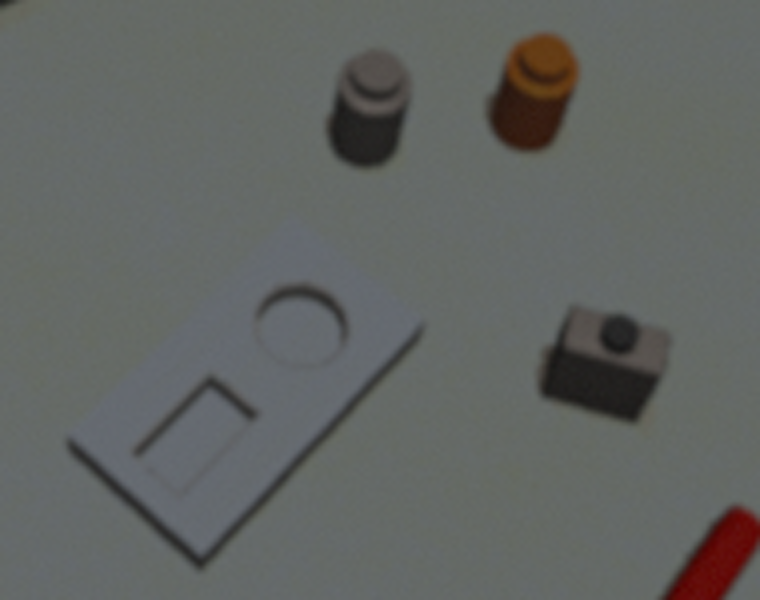

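The scene view agrees with the top view to about 1–2 mm. The round cap projects to crop (377,70), the flat stub to (620,331), the round pocket to (300,326) and the oblong pocket to (196,436). The grey round cell is the right one. I'll take the round cell first, keeping the current jaw yaw of 71°, which clears the orange look-alike.

Request:
{"method": "play_rows", "body": {
  "angular": [
    [0,0,0],
    [0,0,0],
    [0,0,0],
    [0,0,0],
    [0,0,0],
    [0,0,0],
    [0,0,0],
    [0,0,0],
    [0,0,0],
    [0,0,0],
    [0,0,0],
    [0,0,0],
    [0,0,0],
    [0,0,0],
    [0,0,0],
    [0,0,0],
    [0,0,0],
    [0,0,0]
  ],
  "linear": [
    [-2.4,-2.194,0],
    [-2.4,-2.194,0],
    [-2.4,-2.194,0],
    [-2.4,-2.194,0],
    [-2.4,-2.194,0],
    [-2.4,-2.194,0],
    [-2.4,-2.194,0],
    [-2.4,-2.194,0],
    [-2.4,-2.194,0],
    [-2.4,-2.194,0],
    [-2.4,-2.194,0],
    [-2.4,-2.194,0],
    [-2.4,-2.194,0],
    [-2.4,-2.194,0],
    [-2.4,-2.194,0],
    [-2.4,-2.194,0],
    [0,0,0],
    [0,0,0]
  ],
  "gripper": [100,100,100,100,100,100,100,100,100,100,100,100,100,100,100,100,100,100]
}}

```text
time_s: 1.6
tool_pos: [0.4282, 0.0611, 0.2309]
orientation: [[-0.944, 0.33, -0.001], [0.33, 0.944, 0.0], [0.001, -0.0, -1.0]]
contact_force: [-1.1, 0.3, 0.0]
opening: 0.0855
```

```bash
cat >> h.py <<'E'
def to(P,yaw=None):
    o=monitor.get_obs(); R=o['orientation']; print('t',o['time_s'],'pos',o['tool_pos'].round(4),'jaw',np.degrees(np.arctan2(R[1,1],R[0,1])).round(2),'tilt',R[:2,2].round(4),'F',o['contact_force'].round(1),'open',round(o['opening'],4),'q',o['q'].round(0))
    d=R.T@(np.array(P)-o['tool_pos'])*100; print(P,'-> shift cm',d.round(2))
    if yaw is not None:
        a=yaw-np.degrees(np.arctan2(R[1,1],R[0,1])); print('rot z rad',round(-np.radians(a),3)); 
        # shift in axes after the turn
        c,s=np.cos(np.radians(yaw)),np.sin(np.radians(yaw)); R2=np.array([[-s,c,0],[c,s,0],[0,0,-1]]); print('shift after turn',(R2.T@(np.array(P)-o['tool_pos'])*100).round(2))
E
python3 - <<'E'
from h import *
to([.428,.062,.032]); c=cap('wrist','w0')
for P in([.4277,.062,.08],[.4277,.062,.066],[.5356,.158,.024],[.6218,.1839,.024]): print(proj('w0',P))
E
```

```text
t 1.6 pos [0.4282 0.0611 0.2309] jaw 70.71 tilt [-0.001  0.   ] F [-1.1  0.3  0. ] open 0.0855 q [  3.   2. 105.   0.  73. -67.]
[0.428, 0.062, 0.032] -> shift cm [ 0.03  0.08 19.89]
[318.98163893 220.63134542]
[318.91981731 217.14420501]
[439.19230755 274.34002314]
[481.22560306 336.27685875]
```

View pics/w0.png

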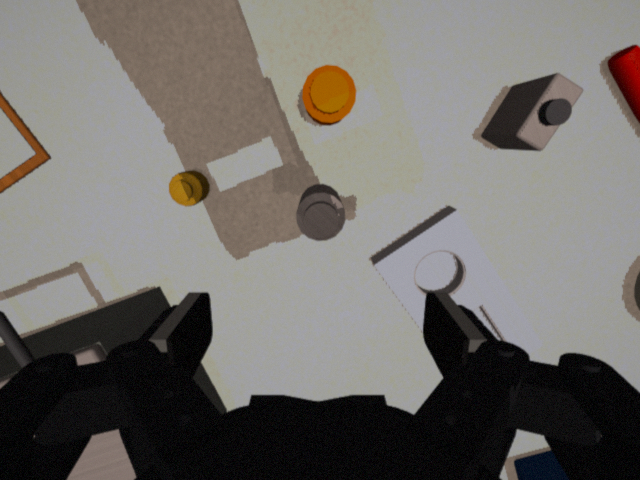

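The wrist view shows the grey cell at about (321,217) and the round pocket at (440,273). The pocket was predicted at (439,274). I'll enlarge the cell.

Run:
```python
from h import *
im=cv2.imread('pics/w0.png')
a=cv2.resize(im[170:260,270:370],None,fx=6,fy=6,interpolation=cv2.INTER_CUBIC); a=cv2.convertScaleAbs(a,alpha=1.6)
for z,d in((.08,.03),(.066,.044),(0,.044)):
    pts=np.array([proj('w0',[.4277+d/2*np.cos(t),.062+d/2*np.sin(t),z]) for t in np.linspace(0,6.28,40)])
    cv2.polylines(a,[np.int32(((pts-[270,170])+.5)*6)],True,(0,255,0),1)
cv2.imwrite('pics/w0c.png',a)
```

```text
(no output)
```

View pics/w0c.png

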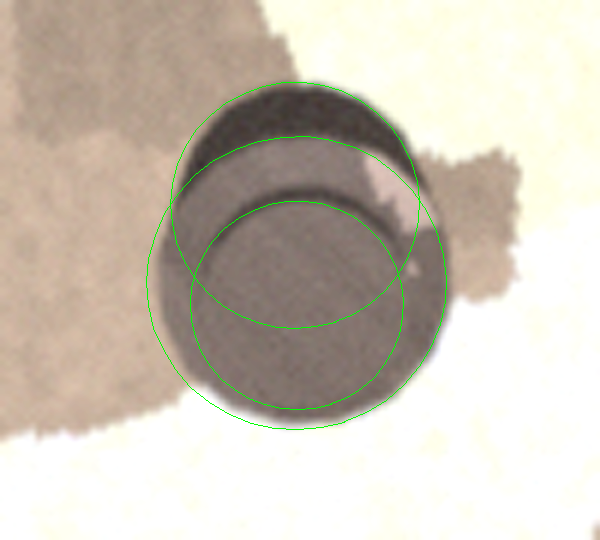

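The overlay fits the grey cell to about 1 mm. Descending to grasp.

Request:
{"method": "play_rows", "body": {
  "angular": [
    [0,0,0],
    [0,0,0],
    [0,0,0],
    [0,0,0],
    [0,0,0],
    [0,0,0],
    [0,0,0],
    [0,0,0],
    [0,0,0],
    [0,0,0],
    [0,0,0],
    [0,0,0],
    [0,0,0],
    [0,0,0],
    [0,0,0],
    [0,0,0],
    [0,0,0],
    [0,0,0]
  ],
  "linear": [
    [0,0.15,2.2],
    [0,0,2.2],
    [0,0,2.2],
    [0,0,2.2],
    [0,0,2.2],
    [0,0,2.2],
    [0,0,2.2],
    [0,0,2.2],
    [0,0,1.3],
    [0,0,0.8],
    [0,0,0],
    [0,0,0],
    [0,0,0],
    [0,0,0],
    [0,0,0],
    [0,0,0],
    [0,0,0],
    [0,0,0]
  ],
  "gripper": [100,100,100,100,100,100,100,100,100,100,100,45,40,40,40,40,40,40],
  "newtons": 40
}}

```text
time_s: 3.15
tool_pos: [0.4289, 0.0636, 0.0353]
orientation: [[-0.945, 0.328, 0.001], [0.328, 0.945, 0.0], [-0.001, 0.001, -1.0]]
contact_force: [-2.7, -0.3, 8.5]
opening: 0.0428
```

Run:
```python
from h import *
to([.5356,.158,.038])
```

```text
t 3.15 pos [0.4289 0.0636 0.0353] jaw 70.87 tilt [0.0015 0.0001] F [-2.7 -0.3  8.5] open 0.0428 q [  4.  19. 115.   0.  46. -67.]
[0.5356, 0.158, 0.038] -> shift cm [-6.99 12.41 -0.26]
```

Request:
{"method": "play_rows", "body": {
  "angular": [
    [0,0,0],
    [0,0,0],
    [0,0,0],
    [0,0,0],
    [0,0,0],
    [0,0,0],
    [0,0,0],
    [0,0,0],
    [0,0,0],
    [0,0,0],
    [0,0,0],
    [0,0,0]
  ],
  "linear": [
    [0,0,-1.5],
    [0,0,-2],
    [0,0,-2],
    [0,0,-0.5],
    [-1.4,2.48,0],
    [-1.4,2.48,0],
    [-1.4,2.48,0],
    [-1.4,2.48,0],
    [-1.4,2.48,0],
    [0,0,0],
    [0,0,0],
    [0,0,0]
  ],
  "gripper": [40,40,40,40,40,40,40,40,40,40,40,40]
}}

```text
time_s: 4.15
tool_pos: [0.5345, 0.1575, 0.0934]
orientation: [[-0.945, 0.327, -0.002], [0.327, 0.945, -0.0], [0.001, -0.001, -1.0]]
contact_force: [-0.5, 0.3, -3.1]
opening: 0.0426
```

Run:
```python
from h import *
to([.5356,.158,.041]); 
c=cap('wrist','w1'); cap('scene','s2')
print([proj('w1',p).round(0) for p in ([.5356,.158,.024],[.5356,.158,.055])],proj('s2',[.5356,.158,.055]))
a=cv2.imread('pics/w1.png')[60:480,120:520]; b=cv2.imread('pics/s2.png')[230:370,300:433]; b=cv2.resize(b,(399,420))
cv2.imwrite('pics/m1.png',np.hstack([a,b]))
```

```text
t 4.15 pos [0.5345 0.1575 0.0934] jaw 70.88 tilt [-0.0016 -0.0004] F [-0.5  0.3 -3.1] open 0.0426 q [ 13.  27.  94.  -0.  60. -58.]
[0.5356, 0.158, 0.041] -> shift cm [-0.1   0.09  5.24]
[array([320., 252.]), array([320., 269.])] [366.92512919 314.7114953 ]
```

View pics/m1.png

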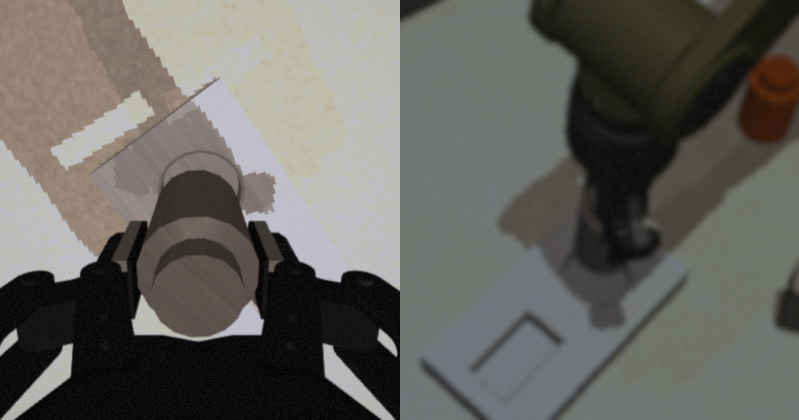

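Left panel: the cell is held upright at about (203,290), and the pocket mouth around (200,190) lies as predicted. Next I'll check where the cap sits relative to the tool axis.

Run:
```python
from h import *
for d,z in((.03,.138),(.044,.124),(.044,.058)):
    p=np.array([proj('w1',[.5345+d/2*np.cos(t),.1575+d/2*np.sin(t),z]) for t in np.linspace(0,6.28,60)])-[120,60]
    print(z,p.min(0).round(),p.max(0).round())
```

```text
0.138 [151. 256.] [247. 340.]
0.124 [136. 217.] [262. 329.]
0.058 [157. 170.] [240. 248.]
```

The cap, body and base all match to within 3 px, so the cell is centred. Lowering it.

Request:
{"method": "play_rows", "body": {
  "angular": [
    [0,0,0],
    [0,0,0],
    [0,0,0],
    [0,0,0],
    [0,0,0],
    [0,0,0],
    [0,0,0],
    [0,0,0],
    [0,0,0],
    [0,0,0]
  ],
  "linear": [
    [-0.1,0.1,0],
    [0,0,1.2],
    [0,0,1.2],
    [0,0,0.7],
    [0,0,0.7],
    [0,0,0.5],
    [0,0,0.5],
    [0,0,0.4],
    [0,0,0],
    [0,0,0]
  ],
  "gripper": [40,40,40,40,40,40,40,40,40,40]
}}

```text
time_s: 5.08
tool_pos: [0.5366, 0.1584, 0.0423]
orientation: [[-0.945, 0.328, 0.0], [0.328, 0.945, 0.0], [-0.0, 0.0, -1.0]]
contact_force: [0.9, 0.4, -2.9]
opening: 0.0425
```

Run:
```python
from h import *
to([.5356,.158,.041])
```

```text
t 5.0833 pos [0.5366 0.1584 0.0423] jaw 70.88 tilt [0.0001 0.    ] F [ 0.9  0.4 -2.9] open 0.0425 q [ 13.  31.  95.   0.  54. -58.]
[0.5356, 0.158, 0.041] -> shift cm [ 0.08 -0.07  0.13]
```

Request:
{"method": "play_rows", "body": {
  "angular": [
    [0,0,0],
    [0,0,0],
    [0,0,0],
    [0,0,0],
    [0,0,0],
    [0,0,0],
    [0,0,0],
    [0,0,0]
  ],
  "linear": [
    [0,0,0.12],
    [0,0,0.08],
    [0,0,0],
    [0,0,0],
    [0,0,0],
    [0,0,0],
    [0,0,0],
    [0,0,0]
  ],
  "gripper": [40,40,40,40,60,70,70,70]
}}

```text
time_s: 5.75
tool_pos: [0.5366, 0.1584, 0.0403]
orientation: [[-0.945, 0.328, 0.0], [0.328, 0.945, 0.0], [-0.0, 0.0, -1.0]]
contact_force: [-0.8, -0.6, -0.6]
opening: 0.0599
```

Run:
```python
from h import *
to([.4077,.267,.155],43.2)
```

```text
t 5.75 pos [0.5366 0.1584 0.0403] jaw 70.87 tilt [0.0002 0.    ] F [-0.8 -0.6 -0.6] open 0.0599 q [ 13.  32.  95.  -0.  54. -58.]
[0.4077, 0.267, 0.155] -> shift cm [ 15.73   6.04 -11.47]
rot z rad 0.483
shift after turn [ 16.74  -1.96 -11.47]
```

Request:
{"method": "play_rows", "body": {
  "angular": [
    [0,0,0],
    [0,0,0],
    [0,0,0],
    [0,0,0],
    [0,0,0.0966],
    [0,0,0.0966],
    [0,0,0.0966],
    [0,0,0.0966],
    [0,0,0.0966],
    [0,0,0],
    [0,0,0],
    [0,0,0],
    [0,0,0],
    [0,0,0],
    [0,0,0],
    [0,0,0],
    [0,0,0]
  ],
  "linear": [
    [0,0,-1.5],
    [0,0,-3.3],
    [0,0,-3.3],
    [0,0,-3.3],
    [0,0,0],
    [0,0,0],
    [0,0,0],
    [0,0,0],
    [0,0,0],
    [2.79,-0.327,0],
    [2.79,-0.327,0],
    [2.79,-0.327,0],
    [2.79,-0.327,0],
    [2.79,-0.327,0],
    [2.79,-0.327,0],
    [0,0,0],
    [0,0,0]
  ],
  "gripper": [70,70,70,70,70,70,70,70,70,70,70,70,70,70,70,70,70]
}}

```text
time_s: 7.17
tool_pos: [0.407, 0.2677, 0.1545]
orientation: [[-0.686, 0.727, 0.0], [0.727, 0.686, 0.0], [-0.0, 0.0, -1.0]]
contact_force: [0.3, -0.5, -0.1]
opening: 0.0601
```

Run:
```python
from h import *
to([.4077,.267,.038],43.2); cap('wrist','w2'); cap('top','t2')
y=np.radians(-46.8); c=np.array([.4077,.267]); Y=np.array([np.cos(y),np.sin(y)]); X=np.array([-Y[1],Y[0]])
im=cv2.resize(cv2.convertScaleAbs(cv2.imread('pics/w2.png')[80:440,160:480],alpha=1.4),None,fx=1.6,fy=1.6)
def dr(P): cv2.polylines(im,[np.int32((np.array([proj('w2',p) for p in P])-[160,80]+.5)*1.6)],True,(0,255,0),1)
for z in(0,.07): dr([np.r_[c+a*.014*X+b*.028*Y,z] for a,b in((1,1),(1,-1),(-1,-1),(-1,1))])
dr([np.r_[c+.01*np.array([np.cos(t),np.sin(t)]),.08] for t in np.linspace(0,6.2,30)])
t=cv2.resize(cv2.imread('pics/t2.png')[215:275,225:285],(280,280),interpolation=cv2.INTER_CUBIC)
out=np.zeros((576,800,3),np.uint8); out[:,:512]=im; out[:280,516:796]=t; cv2.imwrite('pics/m2.png',out)
```

```text
t 7.1667 pos [0.407  0.2677 0.1545] jaw 43.33 tilt [0.0004 0.0002] F [ 0.3 -0.5 -0.1] open 0.0601 q [ 29.  14. 102.  -0.  64. -14.]
[0.4077, 0.267, 0.038] -> shift cm [-1.000e-01 -1.000e-02  1.165e+01]
rot z rad 0.002
shift after turn [-0.1  -0.   11.65]
```

View pics/m2.png

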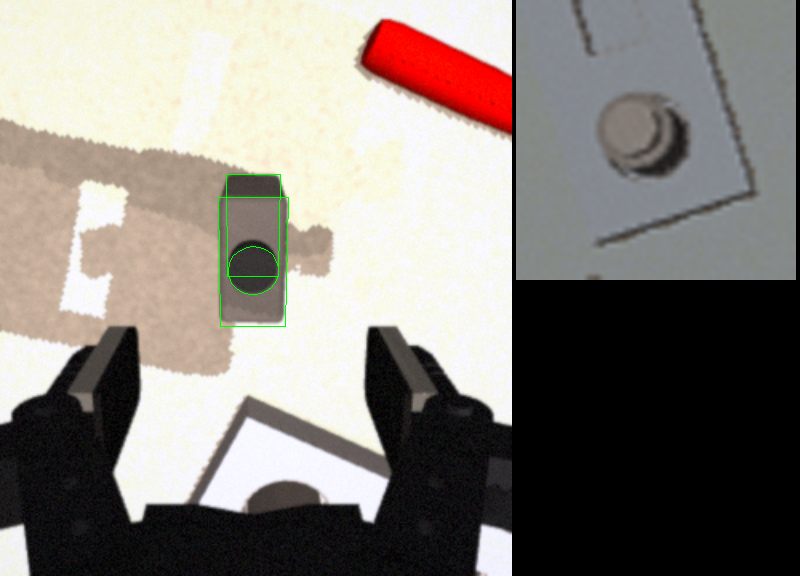

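The flat cell fits the outline (stub at (253,265), about 1 mm off), and the round cell stands in its pocket. Grasping the flat cell.

Request:
{"method": "play_rows", "body": {
  "angular": [
    [0,0,0],
    [0,0,0],
    [0,0,0],
    [0,0,0],
    [0,0,0],
    [0,0,0],
    [0,0,0],
    [0,0,0],
    [0,0,0],
    [0,0,0],
    [0,0,0],
    [0,0,0],
    [0,0,0],
    [0,0,0],
    [0,0,0]
  ],
  "linear": [
    [0,0,2.5],
    [0,0,2.5],
    [0,0,2.5],
    [0,0,2.2],
    [0,0,1.4],
    [0,0,0.75],
    [0,0,0],
    [0,0,0],
    [0,0,0],
    [0,0,0],
    [0,0,0],
    [0,0,0],
    [0,0,0],
    [0,0,0],
    [0,0,0]
  ],
  "gripper": [70,70,70,70,70,70,70,40,25,25,25,25,25,25,25]
}}

```text
time_s: 8.52
tool_pos: [0.4083, 0.2672, 0.0369]
orientation: [[-0.685, 0.729, 0.002], [0.729, 0.685, 0.001], [-0.001, 0.002, -1.0]]
contact_force: [-0.0, -2.7, 7.3]
opening: 0.0279
```

Request:
{"method": "play_rows", "body": {
  "angular": [
    [0,0,0],
    [0,0,0],
    [0,0,0],
    [0,0,0],
    [0,0,0]
  ],
  "linear": [
    [0,0,-1.5],
    [0,0,-3],
    [0,0,-3],
    [0,0,0],
    [0,0,0]
  ],
  "gripper": [25,25,25,25,25]
}}

```text
time_s: 8.93
tool_pos: [0.4081, 0.2673, 0.1121]
orientation: [[-0.685, 0.729, 0.003], [0.729, 0.685, 0.001], [-0.001, 0.003, -1.0]]
contact_force: [0.2, 0.2, -4.1]
opening: 0.0271
```

Run:
```python
from h import *
to([.6218,.1839,.06],106.7)
```

```text
t 8.9333 pos [0.4081 0.2673 0.1121] jaw 43.21 tilt [0.0026 0.0015] F [ 0.2  0.2 -4.1] open 0.0271 q [ 29.  17. 104.   0.  58. -14.]
[0.6218, 0.1839, 0.06] -> shift cm [-20.71   9.85   5.25]
rot z rad -1.108
shift after turn [-18.07 -14.13   5.21]
```

Request:
{"method": "play_rows", "body": {
  "angular": [
    [0,0,0],
    [0,0,0],
    [0,0,-0.1108],
    [0,0,-0.1108],
    [0,0,-0.1108],
    [0,0,-0.1108],
    [0,0,-0.1108],
    [0,0,-0.1108],
    [0,0,-0.1108],
    [0,0,-0.1108],
    [0,0,-0.1108],
    [0,0,-0.1108],
    [0,0,0]
  ],
  "linear": [
    [0,0,-2.5],
    [0,0,-2.5],
    [0,0,0],
    [0,0,0],
    [0,0,0],
    [0,0,0],
    [0,0,0],
    [0,0,0],
    [0,0,0],
    [0,0,0],
    [0,0,0],
    [0,0,0],
    [0,0,0]
  ],
  "gripper": [25,25,25,25,25,25,25,25,25,25,25,25,25]
}}

```text
time_s: 10.02
tool_pos: [0.4071, 0.2667, 0.1593]
orientation: [[-0.956, -0.292, -0.002], [-0.292, 0.956, -0.001], [0.002, -0.0, -1.0]]
contact_force: [0.2, 0.7, -2.6]
opening: 0.0274
```

Request:
{"method": "play_rows", "body": {
  "angular": [
    [0,0,0],
    [0,0,0],
    [0,0,0],
    [0,0,0],
    [0,0,0],
    [0,0,0],
    [0,0,0],
    [0,0,0],
    [0,0,0],
    [0,0,0],
    [0,0,0],
    [0,0,0],
    [0,0,0],
    [0,0,0]
  ],
  "linear": [
    [-2.26,-1.766,0],
    [-2.26,-1.766,0],
    [-2.26,-1.766,0],
    [-2.26,-1.766,0],
    [-2.26,-1.766,0],
    [-2.26,-1.766,0],
    [-2.26,-1.766,0],
    [-2.26,-1.766,0],
    [0,0,0],
    [0,0,2],
    [0,0,2.5],
    [0,0,2],
    [0,0,0],
    [0,0,0]
  ],
  "gripper": [25,25,25,25,25,25,25,25,25,25,25,25,25,25]
}}

```text
time_s: 11.18
tool_pos: [0.6206, 0.1835, 0.0945]
orientation: [[-0.959, -0.285, -0.003], [-0.285, 0.959, -0.001], [0.003, 0.0, -1.0]]
contact_force: [0.5, -0.1, -2.4]
opening: 0.0275
```

Run:
```python
from h import *
to([.6218,.1839,.043],106.7); cap('wrist','w3'); o=monitor.get_obs(); p=o['tool_pos']; R=o['orientation']
im=cv2.resize(cv2.convertScaleAbs(cv2.imread('pics/w3.png')[60:440,130:510],alpha=1.4),None,fx=1.5,fy=1.5)
def dr(P,c=(0,255,0)): cv2.polylines(im,[np.int32((np.array([proj('w3',q) for q in P])-[130,60]+.5)*1.5)],True,c,1)
sq=((1,1),(1,-1),(-1,-1),(-1,1)); b=p[2]-.0369
for z in(b,b+.07): dr([np.r_[p[:2]+a*.014*R[:2,1]+d*.028*R[:2,0],z] for a,d in sq])
y=np.radians(-163.3); Y=np.array([np.cos(y),np.sin(y)]); X=np.array([Y[1],-Y[0]])
dr([np.r_[np.array([.6218,.1839])+a*.0175*X+d*.032*Y,.024] for a,d in sq],(0,0,255))
cv2.imwrite('pics/m3.png',im)
```

```text
t 11.1833 pos [0.6206 0.1835 0.0945] jaw 106.55 tilt [-0.0029 -0.0007] F [ 0.5 -0.1 -2.4] open 0.0275 q [ 13.  37.  77.  -0.  66. -93.]
[0.6218, 0.1839, 0.043] -> shift cm [-0.14  0.    5.15]
rot z rad -0.003
shift after turn [-0.12  0.    5.15]
```

View pics/m3.png

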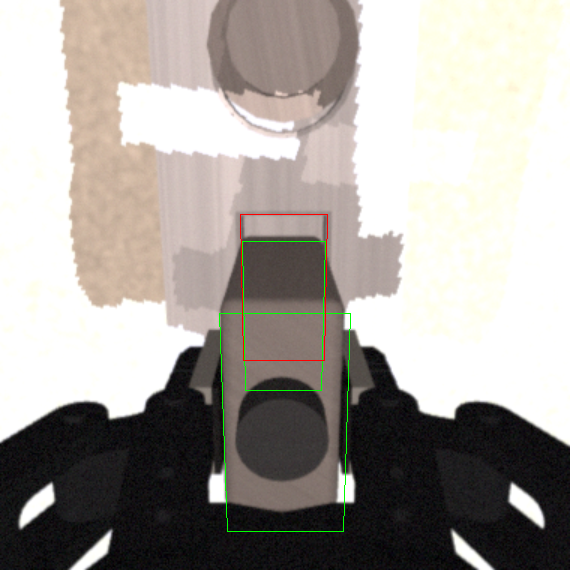

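The flat cell is held upright and sits about 2 mm towards tool +x: its base edge is at row 237 against 241 predicted. The red pocket outline matches the visible edge at row 214. I'll correct for the offset and lower it.

Request:
{"method": "play_rows", "body": {
  "angular": [
    [0,0,0],
    [0,0,0],
    [0,0,0],
    [0,0,0],
    [0,0,0],
    [0,0,0],
    [0,0,0],
    [0,0,0],
    [0,0,0],
    [0,0,0]
  ],
  "linear": [
    [-0.3,0,0],
    [0,0,1],
    [0,0,1],
    [0,0,0.8],
    [0,0,0.7],
    [0,0,0.5],
    [0,0,0.5],
    [0,0,0.5],
    [0,0,0],
    [0,0,0]
  ],
  "gripper": [25,25,25,25,25,25,25,25,25,25]
}}

```text
time_s: 12.07
tool_pos: [0.6242, 0.1844, 0.0457]
orientation: [[-0.958, -0.287, -0.0], [-0.287, 0.958, -0.0], [0.0, -0.0, -1.0]]
contact_force: [-0.1, 0.7, -3.2]
opening: 0.0277
```

Run:
```python
from h import *
to([.6218,.1839,.043],106.7)
```

```text
t 12.0667 pos [0.6242 0.1844 0.0457] jaw 106.69 tilt [-0.0002 -0.0001] F [-0.1  0.7 -3.2] open 0.0277 q [ 13.  41.  78.  -0.  61. -93.]
[0.6218, 0.1839, 0.043] -> shift cm [0.25 0.02 0.27]
rot z rad -0.0
shift after turn [0.25 0.02 0.27]
```

No contact, and the cell is well inside the pocket (base at about 9 mm). I'll lower the rest, release and raise.

Request:
{"method": "play_rows", "body": {
  "angular": [
    [0,0,0],
    [0,0,0],
    [0,0,0],
    [0,0,0],
    [0,0,0],
    [0,0,0],
    [0,0,0],
    [0,0,0],
    [0,0,0]
  ],
  "linear": [
    [0,0,0.15],
    [0,0,0.15],
    [0,0,0],
    [0,0,0],
    [0,0,0],
    [0,0,0],
    [0,0,0],
    [0,0,0],
    [0,0,0]
  ],
  "gripper": [25,25,25,25,40,55,55,55,55]
}}

```text
time_s: 12.82
tool_pos: [0.6243, 0.1845, 0.0429]
orientation: [[-0.958, -0.287, 0.0], [-0.287, 0.958, 0.0], [-0.0, -0.0, -1.0]]
contact_force: [0.1, -0.3, -0.6]
opening: 0.0467
```

Request:
{"method": "play_rows", "body": {
  "angular": [
    [0,0,0],
    [0,0,0],
    [0,0,0],
    [0,0,0],
    [0,0,0],
    [0,0,0],
    [0,0,0],
    [0,0,0]
  ],
  "linear": [
    [0,0,-1.5],
    [0,0,-3],
    [0,0,-3],
    [0,0,-3.5],
    [0,0,-3.5],
    [0,0,-3],
    [0,0,0],
    [0,0,0]
  ],
  "gripper": [55,55,55,55,55,55,55,55]
}}

```text
time_s: 13.48
tool_pos: [0.6247, 0.1846, 0.2197]
orientation: [[-0.958, -0.287, 0.003], [-0.287, 0.958, 0.001], [-0.003, -0.0, -1.0]]
contact_force: [1.0, -0.4, -0.7]
opening: 0.047
```

Run:
```python
from h import *
to([.412,-.26,.22],2); cap('wrist','w4'); cap('scene','s4')
a=cv2.imread('pics/w4.png')[0:420,130:530]; b=cv2.resize(cv2.imread('pics/s4.png')[260:400,290:423],(399,420),interpolation=cv2.INTER_CUBIC)
cv2.imwrite('pics/m4.png',np.hstack([a,b]))
```

```text
t 13.4833 pos [0.6247 0.1846 0.2197] jaw 106.69 tilt [0.0034 0.0008] F [ 1.  -0.4 -0.7] open 0.047 q [ 13.  31.  70.  -0.  79. -93.]
[0.412, -0.26, 0.22] -> shift cm [ 33.14 -36.48  -0.14]
rot z rad 1.827
shift after turn [-4.369e+01 -2.281e+01 -3.000e-02]
```

View pics/m4.png

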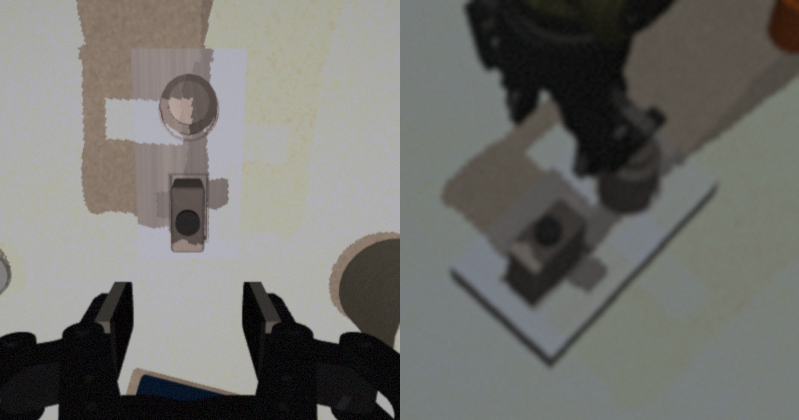

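Both cells stand in their matching pockets: round at (188,105), and flat at (188,215) inside its oblong outline. Next, the lid.

Request:
{"method": "play_rows", "body": {
  "angular": [
    [0,0,0.1218],
    [0,0,0.1218],
    [0,0,0.1218],
    [0,0,0.1218],
    [0,0,0.1218],
    [0,0,0.1218],
    [0,0,0.1218],
    [0,0,0.1218],
    [0,0,0.1218],
    [0,0,0.1218],
    [0,0,0.1218],
    [0,0,0.1218],
    [0,0,0.1218],
    [0,0,0.1218],
    [0,0,0.1218],
    [0,0,0]
  ],
  "linear": [
    [0,0,0],
    [0,0,0],
    [0,0,0],
    [0,0,0],
    [0,0,0],
    [0,0,0],
    [0,0,0],
    [0,0,0],
    [0,0,0],
    [0,0,0],
    [0,0,0],
    [0,0,0],
    [0,0,0],
    [0,0,0],
    [0,0,0],
    [0,0,0]
  ],
  "gripper": [35,35,35,35,35,35,35,35,35,35,35,35,35,35,35,35]
}}

```text
time_s: 14.92
tool_pos: [0.6238, 0.1844, 0.216]
orientation: [[-0.029, 1.0, -0.003], [1.0, 0.029, -0.001], [-0.001, -0.003, -1.0]]
contact_force: [0.4, 0.1, -0.6]
opening: 0.0298
```

Request:
{"method": "play_rows", "body": {
  "angular": [
    [0,0,0],
    [0,0,0],
    [0,0,0],
    [0,0,0],
    [0,0,0],
    [0,0,0],
    [0,0,0],
    [0,0,0],
    [0,0,0],
    [0,0,0],
    [0,0,0],
    [0,0,0],
    [0,0,0],
    [0,0,0],
    [0,0,0],
    [0,0,0]
  ],
  "linear": [
    [-3.12,-1.63,0],
    [-3.12,-1.63,0],
    [-3.12,-1.63,0],
    [-3.12,-1.63,0],
    [-3.12,-1.63,0],
    [-3.12,-1.63,0],
    [-3.12,-1.63,0],
    [-3.12,-1.63,0],
    [-3.12,-1.63,0],
    [-3.12,-1.63,0],
    [-3.12,-1.63,0],
    [-3.12,-1.63,0],
    [-3.12,-1.63,0],
    [-3.12,-1.63,0],
    [0,0,0],
    [0,0,0]
  ],
  "gripper": [35,35,35,35,35,35,35,35,35,35,35,35,35,35,35,35]
}}

```text
time_s: 16.25
tool_pos: [0.4105, -0.2611, 0.217]
orientation: [[-0.036, 0.999, -0.001], [0.999, 0.036, 0.001], [0.001, -0.001, -1.0]]
contact_force: [0.5, 0.3, -0.6]
opening: 0.0297
```

Run:
```python
from h import *
to([.4105,-.2597,.107],2); cap('wrist','w5'); cap('top','t5')
im=cv2.resize(cv2.imread('pics/w5.png'),(800,600))
def bar(z=.121,x=.4105):
    P=[proj('w5',[x-.034*s,-.2597+s,z]) for s in(-.06,.06)]; cv2.line(im,*[tuple(int(v) for v in (p+.5)*1.25) for p in P],(0,255,0),1)
bar()
print(proj('w5',[.4105,-.2597,.121])*1.25)
cv2.imwrite('pics/m5.png',im)
```

```text
t 16.25 pos [ 0.4105 -0.2611  0.217 ] jaw 2.05 tilt [-0.0012  0.0009] F [ 0.5  0.3 -0.6] open 0.0297 q [-37.  10.  98.   0.  72. -39.]
[0.4105, -0.2597, 0.107] -> shift cm [1.3e-01 1.0e-02 1.1e+01]
rot z rad 0.001
shift after turn [ 0.14  0.   11.  ]
[396.5717922  295.71817125]
```

View pics/m5.png

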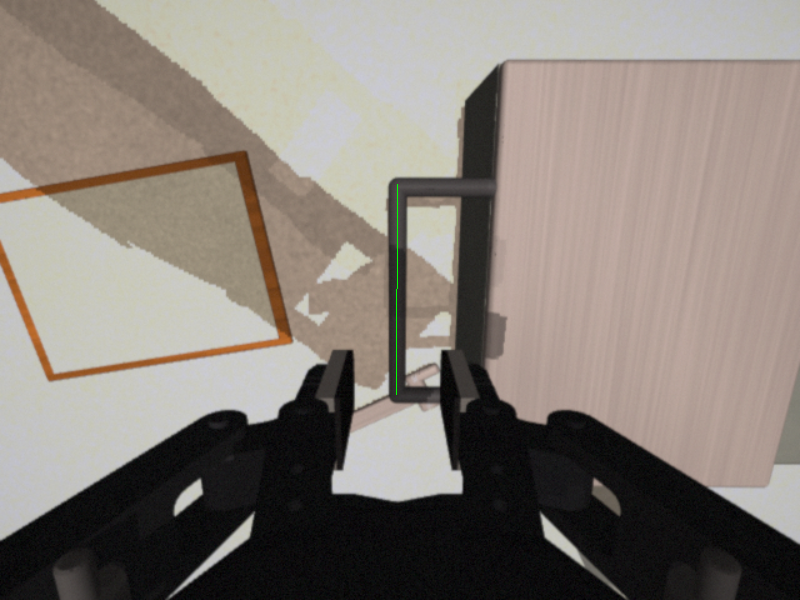

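The bar lies on the predicted line (397,185)–(397,395), centred between the pads, with clearance to the wall. Descending and gripping.

Request:
{"method": "play_rows", "body": {
  "angular": [
    [0,0,0],
    [0,0,0],
    [0,0,0],
    [0,0,0],
    [0,0,0],
    [0,0,0],
    [0,0,0],
    [0,0,0],
    [0,0,0],
    [0,0,0],
    [0,0,0],
    [0,0,0],
    [0,0,0],
    [0,0,0],
    [0,0,0],
    [0,0,0]
  ],
  "linear": [
    [0.1,0,2],
    [0,0,2],
    [0,0,2],
    [0,0,2],
    [0,0,1.5],
    [0,0,1.2],
    [0,0,0.7],
    [0,0,0],
    [0,0,0],
    [0,0,0],
    [0,0,0],
    [0,0,0],
    [0,0,0],
    [0,0,0],
    [0,0,0],
    [0,0,0]
  ],
  "gripper": [35,35,35,35,35,35,35,35,25,18,10,5,5,5,5,5],
  "newtons": 40
}}

```text
time_s: 17.68
tool_pos: [0.4105, -0.259, 0.1041]
orientation: [[-0.035, 0.999, -0.002], [0.999, 0.035, 0.0], [0.0, -0.002, -1.0]]
contact_force: [-9.8, 0.5, 1.8]
opening: 0.0085
```

Run:
```python
from h import *
to([.4105,-.2597,.102],2)
p=monitor.get_obs()['tool_pos']
# arc waypoints relative to shut, tool frame (z down; y along chamber +x approx), gripping
h,v=.230,.006
prev=None
for a in np.radians(np.arange(0,46,2.5)):
    w=np.array([-(h*np.cos(a)-v*np.sin(a)),h*np.sin(a)+v*np.cos(a)])
    if prev is not None: print(np.degrees(a).round(1),'y %.3f z %.3f'%((w[0]-prev[0])*100,-(w[1]-prev[1])*100))
    prev=w
```

```text
t 17.6833 pos [ 0.4105 -0.259   0.1041] jaw 2.02 tilt [-0.0022  0.0003] F [-9.8  0.5  1.8] open 0.0085 q [-37.  18. 105.  -0.  57. -39.]
[0.4105, -0.2597, 0.102] -> shift cm [-0.07  0.    0.21]
rot z rad 0.0
shift after turn [-0.07  0.    0.21]
2.5 y 0.048 z -1.003
5.0 y 0.092 z -1.000
7.5 y 0.135 z -0.995
10.0 y 0.179 z -0.988
12.5 y 0.221 z -0.979
15.0 y 0.264 z -0.969
17.5 y 0.306 z -0.956
20.0 y 0.347 z -0.942
22.5 y 0.388 z -0.926
25.0 y 0.428 z -0.908
27.5 y 0.467 z -0.888
30.0 y 0.506 z -0.867
32.5 y 0.543 z -0.844
35.0 y 0.579 z -0.820
37.5 y 0.614 z -0.794
40.0 y 0.649 z -0.766
42.5 y 0.681 z -0.737
45.0 y 0.713 z -0.707
```

Request:
{"method": "play_rows", "body": {
  "angular": [
    [0,0,0],
    [0,0,0],
    [0,0,0],
    [0,0,0],
    [0,0,0],
    [0,0,0],
    [0,0,0],
    [0,0,0],
    [0,0,0],
    [0,0,0],
    [0,0,0]
  ],
  "linear": [
    [0,-0.1,0],
    [0,0.048,-1],
    [0,0.092,-1],
    [0,0.135,-1],
    [0,0.18,-0.99],
    [0,0.22,-0.98],
    [0,0.264,-0.97],
    [0,0.306,-0.956],
    [0,0.347,-0.942],
    [0,0,0],
    [0,0,0]
  ],
  "gripper": [5,5,5,5,5,5,5,5,5,5,5]
}}

```text
time_s: 18.6
tool_pos: [0.4256, -0.2586, 0.1835]
orientation: [[-0.035, 0.999, -0.002], [0.999, 0.035, -0.0], [-0.0, -0.002, -1.0]]
contact_force: [-12.1, -1.1, -0.3]
opening: 0.0083
```

```bash
cat >> h.py <<'E'
def lid():
    p=monitor.get_obs()['tool_pos']; w=np.array([.6405-p[0]-0.0,p[2]+.0172-.115]) # hinge x = shut TCP x + .230; grasp point height from shut pose
    return np.degrees(np.arctan2(w[1],w[0])-np.arctan2(.006,.23)),np.hypot(*w)
E
python3 - <<'E'
from h import *
to([.4105,-.2597,.102],2); print(lid())
E
```

```text
t 18.6 pos [ 0.4256 -0.2586  0.1835] jaw 2.01 tilt [-0.0017 -0.0004] F [-12.1  -1.1  -0.3] open 0.0083 q [-35.  13.  99.  -0.  68. -37.]
[0.4105, -0.2597, 0.102] -> shift cm [-0.06 -1.5   8.16]
rot z rad 0.0
shift after turn [-0.06 -1.52  8.15]
(np.float64(20.257205785813614), np.float64(0.23133358153219633))
```

Request:
{"method": "play_rows", "body": {
  "angular": [
    [0,0,0],
    [0,0,0],
    [0,0,0],
    [0,0,0],
    [0,0,0],
    [0,0,0],
    [0,0,0],
    [0,0,0],
    [0,0,0],
    [0,0,0]
  ],
  "linear": [
    [0,-0.2,0],
    [0,0.388,-0.926],
    [0,0.428,-0.908],
    [0,0.467,-0.888],
    [0,0.506,-0.867],
    [0,0.543,-0.844],
    [0,0.579,-0.82],
    [0,0.614,-0.794],
    [0,0,0],
    [0,0,0]
  ],
  "gripper": [5,5,5,5,5,5,5,5,5,5]
}}

```text
time_s: 19.43
tool_pos: [0.4592, -0.2574, 0.2442]
orientation: [[-0.035, 0.999, -0.001], [0.999, 0.035, -0.001], [-0.001, -0.001, -1.0]]
contact_force: [-13.0, 0.6, 5.1]
opening: 0.0082
```

Run:
```python
from h import *
to([.4105,-.2597,.102],2); print(lid())
```

```text
t 19.4333 pos [ 0.4592 -0.2574  0.2442] jaw 2.01 tilt [-0.0013 -0.0007] F [-13.    0.6   5.1] open 0.0082 q [-33.  14.  90.  -0.  77. -35.]
[0.4105, -0.2597, 0.102] -> shift cm [-0.05 -4.85 14.23]
rot z rad 0.0
shift after turn [-0.06 -4.87 14.22]
(np.float64(37.42969415573173), np.float64(0.2330814185094655))
```

Request:
{"method": "play_rows", "body": {
  "angular": [
    [0,0,0],
    [0,0,0],
    [0,0,0],
    [0,0,0],
    [0,0,0],
    [0,0,0],
    [0,0,0]
  ],
  "linear": [
    [0,-0.2,-0.2],
    [0,0.649,-0.766],
    [0,0.681,-0.737],
    [0,0.7,-0.7],
    [0,0,0],
    [0,0,0],
    [0,0,0]
  ],
  "gripper": [5,5,5,5,5,5,5]
}}

```text
time_s: 20.02
tool_pos: [0.4782, -0.2568, 0.2666]
orientation: [[-0.035, 0.999, 0.0], [0.999, 0.035, -0.0], [-0.0, 0.0, -1.0]]
contact_force: [4.5, -3.7, -8.9]
opening: 0.0083
```

Run:
```python
from h import *
to([.4105,-.2597,.102],2); print(lid())
cap('top','t6'); cap('scene','s6'); cap('wrist','w6')
# lid outline by angle: compare predicted edge pixels w/ image gradients
H=np.array([.6400,-.2513,.115]); ex=np.array([np.cos(np.radians(1.95)),np.sin(np.radians(1.95)),0]); ey=np.array([-ex[1],ex[0],0])
def pt(a,r,h,s): return H-ex*(r*np.cos(a)-h*np.sin(a))+ey*s+np.array([0,0,r*np.sin(a)+h*np.cos(a)])
for f in('top0','scene0','t6','s6'):
    g=cv2.GaussianBlur(cv2.imread(f'pics/{f}.png').astype(np.float32).sum(2),(3,3),0)
    S=[('front',[(.18,.012,s) for s in np.linspace(-.115,.115,80)]),('left',[(r,.012,.12) for r in np.linspace(.03,.175,60)]),('right',[(r,.012,-.12) for r in np.linspace(.03,.175,60)])]
    for n,L in S:
        res=[]
        for deg in (np.arange(-6,6.1,.5) if '0' in f else np.arange(36,55,.5)):
            a=np.radians(deg); q=[]
            for r,h,s in L:
                d=np.array([.006,0]) if n=='front' else np.array([0,.006])
                A=proj(f,pt(a,r-d[0],h,s-np.sign(s)*d[1])); B=proj(f,pt(a,r+d[0],h,s+np.sign(s)*d[1]))
                v=[g[int(round(y)),int(round(x))] for x,y in(A,B)]; q.append(v[0]-v[1])
            res.append((abs(np.median(q)),deg))
        res.sort(reverse=True); print(f,n,[(round(float(a)),float(b)) for a,b in res[:6]])
```

```text
t 20.0167 pos [ 0.4782 -0.2568  0.2666] jaw 2.01 tilt [ 0.0002 -0.0001] F [ 4.5 -3.7 -8.9] open 0.0083 q [-32.  15.  85.   0.  80. -34.]
[0.4105, -0.2597, 0.102] -> shift cm [-0.05 -6.78 16.46]
rot z rad 0.0
shift after turn [-0.06 -6.78 16.46]
(np.float64(44.63577203784517), np.float64(0.2341806090160557))
top0 front [(200, 6.0), (198, 5.5), (193, 5.0), (186, 4.5), (174, 4.0), (168, 3.5)]
top0 left [(250, 6.0), (247, 5.5), (245, 5.0), (244, 4.5), (243, 4.0), (242, 3.5)]
top0 right [(59, 5.5), (59, 5.0), (59, 6.0), (59, 4.5), (59, 4.0), (58, 3.5)]
scene0 front [(66, -0.5), (66, -1.0), (65, -1.5), (65, 0.0), (63, -2.0), (62, 0.5)]
scene0 left [(126, 2.0), (122, 1.5), (122, 2.5), (120, 3.0), (120, 1.0), (119, 3.5)]
scene0 right [(60, 1.5), (60, 1.0), (59, 2.5), (59, 2.0), (58, 0.5), (54, 3.0)]
t6 front [(24, 41.0), (19, 42.5), (18, 45.5), (18, 41.5), (17, 46.0), (15, 45.0)]
t6 left [(82, 36.5), (82, 37.5), (82, 37.0), (82, 36.0), (81, 39.0), (81, 38.5)]
t6 right [(154, 44.0), (154, 44.5), (154, 43.0), (154, 43.5), (153, 42.5), (153, 45.0)]
s6 front [(108, 41.5), (108, 42.0), (106, 42.5), (106, 41.0), (105, 40.5), (105, 43.0)]
s6 left [(92, 46.5), (92, 46.0), (91, 47.0), (91, 45.5), (90, 47.5), (86, 45.0)]
s6 right [(98, 45.0), (96, 45.5), (94, 44.5), (89, 46.0), (87, 44.0), (76, 43.5)]
```

```bash
cat > fit.py <<'E'
from h import *
from scipy.ndimage import map_coordinates
from scipy.optimize import minimize
H0=np.array([.6400,-.2513,.115]); ex=np.array([np.cos(np.radians(1.95)),np.sin(np.radians(1.95)),0]); ey=np.array([-ex[1],ex[0],0])
def pt(a,r,h,s): return H0-ex*(r*np.cos(a)-h*np.sin(a))+ey*s+np.array([0,0,r*np.sin(a)+h*np.cos(a)])
def score(f,deg,off):
    g=G[f]; a=np.radians(deg); t=0
    for n,L,d in(('f',[(.18,s) for s in np.linspace(-.115,.115,80)],(.004,0)),('l',[(r,.12) for r in np.linspace(.02,.175,60)],(0,.004)),('r',[(r,-.12) for r in np.linspace(.02,.175,60)],(0,-.004))):
        A=np.array([proj(f,pt(a,r-d[0],.012,s-d[1])) for r,s in L])+off; B=np.array([proj(f,pt(a,r+d[0],.012,s+d[1])) for r,s in L])+off
        v=map_coordinates(g,[A[:,1],A[:,0]],order=1)-map_coordinates(g,[B[:,1],B[:,0]],order=1)
        t+=np.median(np.abs(v))
    return t
G={}
def run(ref,f,rng):
    for k in(ref,f): G[k]=cv2.GaussianBlur(cv2.imread(f'pics/{k}.png').astype(np.float32).sum(2),(0,0),1)
    best=max((score(ref,0,np.array([x,y])),x,y) for x in np.arange(-3,3.1,.5) for y in np.arange(-3,3.1,.5)); off=np.array(best[1:])
    r=[(score(f,d,off),d) for d in rng]; r.sort(reverse=True); print(f,off,[(round(float(a)),float(b)) for a,b in r[:5]])
E
python3 - <<'E'
from fit import *
run('scene0','s6',np.arange(36,52,.5)); run('top0','t6',np.arange(36,52,.5))
o=monitor.get_obs(); print(o['time_s'],o['tool_pos'],o['contact_force'])
E
```

```text
s6 [-1.  -0.5] [(202, 43.0), (200, 43.5), (199, 42.5), (192, 44.0), (190, 42.0)]
t6 [1.  2.5] [(172, 45.5), (171, 45.0), (171, 47.0), (169, 44.5), (166, 43.5)]
20.1667 [ 0.47809748 -0.25678605  0.26652338] [ 4.76958928 -3.68364549 -9.93238205]
```

The scene fit gives 43.2° and the bar's x position gives 43.6°. I'll raise the lid about 1.4° with a firmer grip and ease the radial pull.

Request:
{"method": "play_rows", "body": {
  "angular": [
    [0,0,0],
    [0,0,0],
    [0,0,0],
    [0,0,0],
    [0,0,0],
    [0,0,0],
    [0,0,0],
    [0,0,0]
  ],
  "linear": [
    [0,0,0],
    [0,0,0],
    [0,0.15,-0.1],
    [0,0.15,-0.1],
    [0,0.15,-0.1],
    [0,0,0],
    [0,0,0],
    [0,0,0]
  ],
  "gripper": [2,2,2,2,2,2,2,2],
  "newtons": 60
}}

```text
time_s: 20.83
tool_pos: [0.4822, -0.2567, 0.2704]
orientation: [[-0.035, 0.999, -0.0], [0.999, 0.035, -0.0], [-0.0, -0.0, -1.0]]
contact_force: [-5.5, -2.4, -0.7]
opening: 0.0074
```

Run:
```python
from fit import *
to([.4105,-.2597,.102],2); x=monitor.get_obs()['tool_pos'][0]; print('by x',np.degrees(np.arccos((.6405-x)/.2301))-1.5, lid())
cap('scene','s7'); cap('top','t7')
run('scene0','s7',np.arange(38,52,.5)); run('top0','t7',np.arange(38,52,.5))
```

```text
t 20.8333 pos [ 0.4822 -0.2567  0.2704] jaw 2.0 tilt [-0.0003 -0.0004] F [-5.5 -2.4 -0.7] open 0.0074 q [-32.  15.  85.  -0.  80. -34.]
[0.4105, -0.2597, 0.102] -> shift cm [-0.05 -7.17 16.84]
rot z rad -0.0
shift after turn [-0.05 -7.17 16.84]
by x 45.02455837233981 (np.float64(45.97997524864604), np.float64(0.2342269216457784))
s7 [-1.  -0.5] [(201, 44.5), (199, 44.0), (196, 45.0), (193, 43.5), (186, 45.5)]
t7 [1.  2.5] [(177, 47.0), (176, 46.5), (175, 46.0), (169, 45.5), (167, 49.0)]
```

All measures bracket 45° (x-based 45.0, scene 44.4, top about 46.5). I'll hold a second, check steadiness and check the cells numerically.

Request:
{"method": "play_rows", "body": {
  "angular": [
    [0,0,0],
    [0,0,0],
    [0,0,0],
    [0,0,0],
    [0,0,0],
    [0,0,0],
    [0,0,0],
    [0,0,0],
    [0,0,0],
    [0,0,0],
    [0,0,0],
    [0,0,0]
  ],
  "linear": [
    [0,0,0],
    [0,0,0],
    [0,0,0],
    [0,0,0],
    [0,0,0],
    [0,0,0],
    [0,0,0],
    [0,0,0],
    [0,0,0],
    [0,0,0],
    [0,0,0],
    [0,0,0]
  ],
  "gripper": [2,2,2,2,2,2,2,2,2,2,2,2]
}}

```text
time_s: 21.93
tool_pos: [0.4822, -0.2567, 0.2704]
orientation: [[-0.035, 0.999, -0.0], [0.999, 0.035, -0.0], [-0.0, -0.0, -1.0]]
contact_force: [-5.1, -2.3, -1.4]
opening: 0.0074
```

Run:
```python
from fit import *
to([.4105,-.2597,.102],2); cap('scene','s8'); cap('top','t8')
run('scene0','s8',np.arange(40,50,.5))
for f in('t8','s8'):
    g=cv2.cvtColor(cv2.imread(f'pics/{f}.png'),cv2.COLOR_BGR2GRAY)
    # dark stub centroid near predicted, seated (z .086 top) ; if not seated (z .104) pixel would shift
    p=proj(f,[.6218,.1839,.086]); x,y=p.round().astype(int); w=g[y-8:y+9,x-8:x+9].astype(float)
    print(f,'stub pred',p.round(1),'if unseated',proj(f,[.6218,.1839,.104]).round(1)); 
    m=w<w.min()+12; yy,xx=np.nonzero(m); print(' dark centroid',xx.mean()+x-8,yy.mean()+y-8,m.sum())
    p=proj(f,[.5356,.158,.086]); q=proj(f,[.5356,.158,.104]); print(' cap pred',p.round(1),'unseated',q.round(1))
    T={'t8':'top0','s8':'scene0'}[f]; c=proj(T,[.428,.0625,.08]); cx,cy=c.round().astype(int)
    t=cv2.imread(f'pics/{T}.png')[cy-7:cy+8,cx-7:cx+8]; x0,y0=p.round().astype(int)
    r=cv2.matchTemplate(cv2.imread(f'pics/{f}.png')[y0-20:y0+21,x0-20:x0+21],t,cv2.TM_CCOEFF_NORMED); _,v,_,l=cv2.minMaxLoc(r)
    print(' cap match',np.array([x0-20+l[0]+7,y0-20+l[1]+7])+c-[cx,cy],round(v,2))
```

```text
t 21.9333 pos [ 0.4822 -0.2567  0.2704] jaw 2.0 tilt [-0.0002 -0.0004] F [-5.1 -2.3 -1.4] open 0.0074 q [-32.  15.  85.  -0.  80. -34.]
[0.4105, -0.2597, 0.102] -> shift cm [-0.05 -7.17 16.84]
rot z rad -0.0
shift after turn [-0.05 -7.17 16.84]
s8 [-1.  -0.5] [(202, 44.5), (201, 44.0), (197, 45.0), (194, 43.5), (187, 45.5)]
t8 stub pred [239.7 210.2] if unseated [238.5 209. ]
 dark centroid 246.2941176470588 208.58823529411765 17
 cap pred [249.7 242. ] unseated [248.6 241.3]
 cap match [250.55997762 241.88551248] 0.78
s8 stub pred [340.3 336.1] if unseated [340.7 332.5]
 dark centroid 342.43243243243245 340.4864864864865 37
 cap pred [368.1 308.3] unseated [368.8 304.5]
 cap match [367.3411883  308.39712999] 0.93
```

Run:
```python
from h import *
for T,f in(('top0','t8'),('scene0','s8')):
    c=proj(T,[.4078,.267,.08]);cx,cy=c.round().astype(int); t=cv2.imread(f'pics/{T}.png')[cy-4:cy+5,cx-4:cx+5]
    p=proj(f,[.6218,.1839,.086]);x,y=p.round().astype(int)
    r=cv2.matchTemplate(cv2.imread(f'pics/{f}.png')[y-12:y+13,x-12:x+13],t,cv2.TM_CCOEFF_NORMED);_,v,_,l=cv2.minMaxLoc(r)
    print(f,p.round(1),np.array([x-12+l[0]+4,y-12+l[1]+4])+c-[cx,cy],round(v,2))
sign_off()
```

```text
t8 [239.7 210.2] [239.16151986 209.53950317] 0.79
s8 [340.3 336.1] [340.2611102 335.8503568] 0.9
the job is handed in; nothing more can be done
```

I stood both steel cells in their matching carrier pockets and let go of them. Then I raised the lid to about 45° by its bar and handed the job in at about 22 s, still gripping it.

**Cells:** In the final scene and top pictures, the round cell's cap and the flat cell's stub are within about 1 px of where they should be when fully down. In the scene view, a cell that was not fully down would show about 4 px off.

**Lid:** The tool did not move over a 1 s hold, and the wrist force was about 6 N. The angle measures disagree slightly:

| Measure | Lid angle |
|---|---|
| Bar's x position | 45.0° |
| Scene camera fit | about 44.5° |
| Bar height and x together | 46.0° |
| Top camera fit (least sharp) | about 46.5° |

The bar seems to have slipped about 5 mm towards the fingertips during the lift, which would explain the higher height-based value. I raised the grip from 40 to 60 N after that.

I did not touch anything else on the bench, but I made no separate final check of those items.

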